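Run a mould slide home in its guideway and lock it with the keeper

ROBOT

A 6-joint arm with a two-finger parallel gripper is mounted at the origin on the work surface. World frame = base frame: x ahead of the robot, y to its left, z up, the work surface at z = 0. Lengths are in m, angles in rad, forces in N, time in s.
With the tool pointing down it reaches from about 0.225 to 0.875 m from the base axis. Payload 3.4 kg.
Tool frame: the origin (TCP) lies at the very end of the fingers, on their centre line; the grasp point (between the pads) lies 19 mm behind it; z points along the fingers, y is the line along which they close (so a half turn about z gives the same grasp; the last joint's range is limited). The gripper opens to 85 mm and grips with 20 to 120 N. Pads are 22 mm wide; open, the fingers measure 114 mm over their backs; the gripper's body (76 mm by 85 mm) begins 54 mm behind the grasp point. The pads swing forward as they close: fully open they stand 13 mm farther back than shut.
Start: joints at [-1.358, 0.276, 1.505, -0, 1.361, -0.121], TCP at [0.188, -0.543, 0.231] pointing down, gripper open.
Joint ranges: [-2.89, 2.89], [-0.75, 2.08], [0.22, 2.7], [-1.18, 4.32], [0.11, 2.71], [-2.7, 2.7]. Speed limits (rad/s): [2.57, 2.57, 3.14, 3.14, 3.14, 3.14].

INTERFACE

Orientations are given as a unit quaternion [w, x, y, z].
In Python, from rig import readout, vision, manip gives the robot as it stands.
- The arm moves only by the shell command python3 -m handwheel 'ROWS' [FORCE]. ROWS is JSON, a list of rows, each a list of 3 entries, a list of its own where there are three numbers: the shift along the tool's x, y, z in mm, then the turn, a rotation vector about the tool's x, y, z in units of 6 degrees (1.0 is 6 degrees), then the closure, from -1 (fully open) to 1 (shut), so that 0 is half open. A call has 1 to 20 rows; each row shifts and turns the commanded pose from where the row before left it, along the tool's axes as they then stand; what a row does not reach is not made up. A row lasts 1/8 s, in which the tool goes at most 62.5 mm and 10.7 degrees, less where a joint would pass 70% of its speed; a pose out of reach is approached as far as the arm can. A call is refused whole if a number of a shift passes 62.5 or a number of a turn 1, either way. A call with a gripper value outside its range is refused whole. The fingers move at their own pace and stop on an object; FORCE is the grip in N (left out, the last holds). Time passes only in rows, so rows that do not move let the fingers close. It gives the time, the measured TCP pose, the force, the opening and the grip force at its end, in the units of the state.
- readout.get_state(): the state, without advancing time (a new reading comes with each control period).
- vision.get_image(name): name is "scene" or "top" or "wrist"; returns the picture (480x640x3 uint8, blue, green, red); there is no depth.
- vision.camera_params(name): a dict with "intrinsics" (3x3 intrinsics, pixels), "rvec" (rotation vector, rad) and "tvec" (3), from world to camera coordinates, as OpenCV has them; the wrist camera has in their place "hand_eye" (4x4, takes a point from camera to tool coordinates, whose origin is the TCP and whose axes are the flange's). Camera axes: x right, y down, z forward; pixel columns grow to the right and rows downward; lengths in m; the calibration is good to about 2 mm. A picture is of the moment at which its call begins: read the wrist's pose just before it. camera_params takes no time and is no camera call.
- manip.sign_off(): hands the job in; it is judged then, once.
The state is a dict: "clock": time; "qpos": joint angles; "qd": joint speeds; "effort": joint torques, N m; "position": TCP position; "ee_rot": TCP orientation; "contact_force": force on the tool from outside, world axes, zero at the start; "moment": the same for the moment, N m; "width": finger opening in m; "gripper_force": force on a finger pad.
Only numpy, scipy, OpenCV 4.12 (cv2) and the standard library are available. Lean on these libraries where they do the work, as an engineer would, in place of code of your own. Each camera call takes 0.05 s, during which the arm holds its last target. There are 200 camera calls.

TASK

Push the loose aluminium mould slide across its plate and along the guideway, foot under the two overhanging lips, until it is fully home against the end stop; keep it down on the plate, never lifted or tipped. Then swing the keeper bar fully across behind it so that it cannot come back out. Leave the other things on the bench and plate where they are.

Things in the scene. Friction and masses are not known exactly. Their poses are not given: they have to be found in the camera images.
- mould: Fixed steel mould plate, 295 x 200 x 16 mm, with a straight open-mouthed guideway on it. Origin: underside of the plate (z = 0, bench height), on the guideway's centre line at its mouth; +x from mouth to end stop, +y left, z up. Plate spans x -145..150, y -125..75 mm, top z = 16. All 'mould frame' numbers below are mm from here.
- mouth (a point): Mouth of the guideway, on its centre line on the plate's top: mould frame (0, 0, 16). Walls 27 mm high (z 16..43). Left wall y 37.5..67 runs from x = -145 to 135, so it is also a fence beside the open part of the plate. Right wall y -37.5..-67 runs from x = 0 to 135, with a slanting lead-in from about (-17, -59) to (5, -38).
- lips (a point): Where the overhanging lips begin, centre line, at their underside: mould frame (48, 0, 33). From here to x = 135 each wall carries a lip hanging 11.5 mm inward (to y = +-26), z 33..43, leaving 17 mm of height beneath and a 52 mm slot open above.
- end_stop (a point): Centre of the end stop's face, on the plate's top: mould frame (135, 0, 16). It is a wall across the end of the guideway, top at z = 61.
- slide: Loose aluminium slide, 0.5-0.8 kg, upright sides: foot 90 (x) x 70 x 14 mm, on it a 44 mm wide body, 50 mm high in all at the rear (x -45..18), 34 mm at the stepped nose (x 18..45). Origin: centre of underside; nose at +x, to face the end stop. Starts on the open part of the plate. Home: nose on the end stop, origin at mould frame x = 90, y within 2.5, z = 16.
- keeper (a joint): Angle (rad) of the keeper, a stiff steel bar, 14 x 14 mm, on an upright pivot on the left wall. 0 = closed, at its stop: it points along mould -y across the guideway, 2.5 mm behind a slide that is home. Grows as it swings back: pi/2 = along mould -x above the fence; 2.5 = limit, back and out to the left. Starts at 1.5 to 2.3; stays where it is left.
- keeper_pivot (a point): Pivot axis of the keeper at the bar's underside: mould frame (35.5, 55, 44). The bar spans z 44..58 mm.
- keeper_end (a point): Point on the keeper bar's top face (z = 58 mm), 86 mm from the pivot; an upright round post, 12 mm diameter, 22 mm high, stands on it. The bar ends 9 mm beyond.
- bushing: Bystander, to be left alone: steel bushing (ring, 34 mm outside diameter, 45 mm tall) standing on the far right part of the mould plate, right of the channel. Origin: centre of its underside.
- core_pin: Bystander, to be left alone: steel pin on a round foot (30 mm diameter foot, 55 mm tall) standing beside the bushing on the mould plate. Origin: centre of its underside.
- spray_can: Bystander, to be left alone: spray can, 58 mm diameter, 190 mm tall, standing on the bench to the left. Origin: centre of its underside.
- tin: Bystander, to be left alone: round tin with a lid, 76 mm diameter, 75 mm tall, on the bench to the left. Origin: centre of its underside.
- wrench: Bystander, to be left alone: open-ended wrench lying on the bench to the right. Origin: at its middle, lying along x.
- gauge_block: Bystander, to be left alone: plain steel block 90 x 50 x 35 mm on the bench to the right. Origin: centre of its underside.
- cup: Bystander, to be left alone: clear plastic cup, 85 mm tall, on the bench to the left, nearer the robot. Origin: centre of its underside.
Things that resemble listed ones, but are neither listed nor needed, are in the scene too. Leave any green or pink look-alike of the slide alone.

How it is judged:
By the outcome, as a careful person would: the job done as asked, in the order asked, and still so for the second after the job is handed in, with the robot touching nothing.
It also fails if it takes over 64 s, if anything falls off the work surface, if the arm or the gripper's body presses on something with over 40 N, if the wrist force passes 120 N, or if a joint passes its speed limit or range.

## Working session

There is one attempt and no reset: what is moved stays moved. The work goes in short steps, Python scripts to look and compute and a shell command to move; the robot and the scene stay as the last step left them, time stands still between calls to the robot, and variables do not carry over. Pictures are saved under pics/ and viewed, at most 10 in all, crops included, and the job is handed in when it is done.

```bash
ls; mkdir -p pics; python3 - <<'E'
from rig import readout, vision
import cv2
for n in ("top","scene"):
    cv2.imwrite(f"pics/{n}0.png",vision.get_image(n))
    print(n,vision.camera_params(n))
print(vision.camera_params("wrist"))
s=readout.get_state();print(s)
E
```

```text
pics
top {'intrinsics': array([[568.96103285,   0.        , 322.99853357],
       [  0.        , 568.96103285, 235.37790223],
       [  0.        ,   0.        ,   1.        ]]), 'rvec': array([ 2.08703959, -2.15380145,  0.182592  ]), 'tvec': array([0.04053889, 0.52683039, 1.50033022])}
scene {'intrinsics': array([[477.63312775,   0.        , 320.06615987],
       [  0.        , 477.63312775, 231.08634163],
       [  0.        ,   0.        ,   1.        ]]), 'rvec': array([ 2.05278593,  0.99563648, -0.48519791]), 'tvec': array([-0.34145832, -0.18680402,  1.3363425 ])}
{'intrinsics': array([[342.49767064,   0.        , 315.26107466],
       [  0.        , 342.49767064, 239.14531129],
       [  0.        ,   0.        ,   1.        ]]), 'hand_eye': array([[-1.10893301e-04, -9.54732692e-01, -2.97465081e-01,
         7.67071994e-02],
       [ 9.99999945e-01, -1.33416030e-05, -3.29973624e-04,
        -6.77634005e-04],
       [ 3.11067945e-04, -2.97465101e-01,  9.54732641e-01,
        -1.42752314e-01],
       [ 0.00000000e+00,  0.00000000e+00,  0.00000000e+00,
         1.00000000e+00]])}
{'clock': 0.1, 'qpos': array([-1.35803824e+00,  2.76578155e-01,  1.50602386e+00, -1.42764763e-05,
        1.36072786e+00, -1.20979488e-01]), 'qd': array([-0.00143128, -0.00131945, -0.0040397 , -0.00083656, -0.00099928,
        0.00118149]), 'effort': array([ 9.18817786e-04, -4.17700696e+01, -2.46404725e+01, -1.22145611e-04,
        5.81893066e-03,  1.50216692e-05]), 'position': array([ 0.18825453, -0.54279575,  0.23049286]), 'ee_rot': array([-8.67376507e-04,  9.86109060e-01,  1.66096860e-01, -4.68186393e-05]), 'contact_force': array([ 0.39903498,  0.70763771, -1.30025099]), 'moment': array([-0.03235431, -0.02370604, -0.02100224]), 'gripper_force': 0.0, 'width': 0.08536893886853}
```

View pics/top0.png

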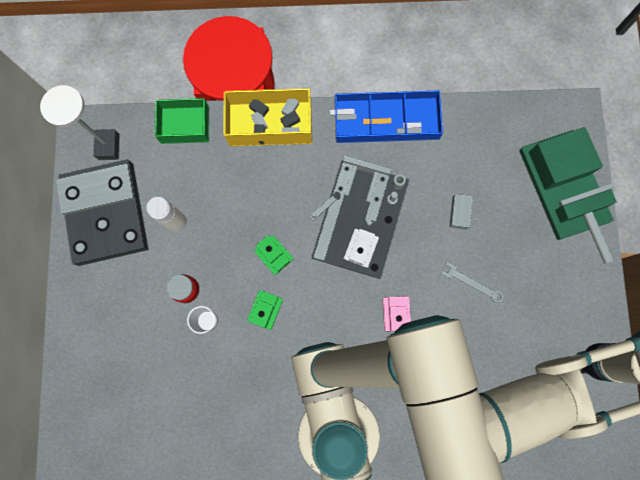

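View pics/scene0.png

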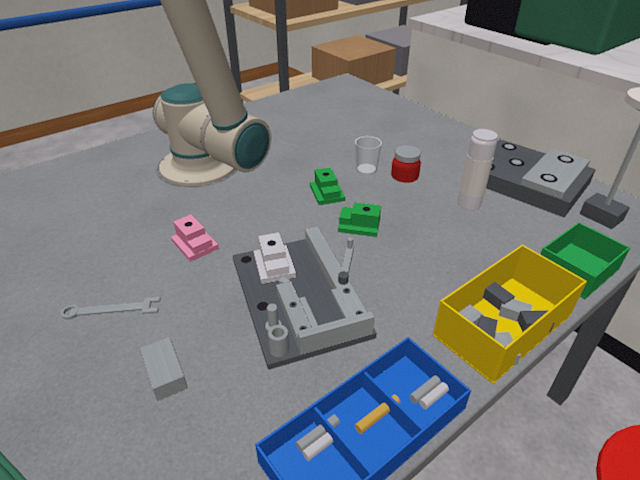

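The slide candidates are white at top (361,247) on the plate, green at (273,254) and (265,310), and pink at (397,312). Only the white one is aluminium-coloured and on the plate, so I take that one and check it in an enlarged crop.

```bash
python3 - <<'E'
import cv2
a=cv2.imread("pics/top0.png")[148:288,295:420]
cv2.imwrite("pics/topc.png",cv2.resize(a,None,fx=4.2,fy=4.2,interpolation=cv2.INTER_CUBIC))
E
```

```text
(no output)
```

View pics/topc.png

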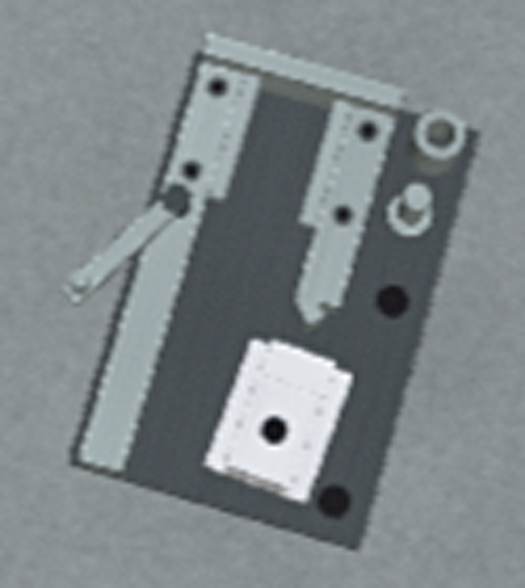

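The crop shows the white slide with its foot corners at about (255,340), (352,375), (308,500) and (207,465), stepped nose towards the guideway. This matches the description. The keeper pivot is at (178,198) and its post at (72,290).

```bash
cat > h.py <<'E'
import numpy as np, cv2
from scipy.optimize import least_squares
from scipy.spatial.transform import Rotation as R
from rig import vision, readout
def cam(n, s=None):
    p=vision.camera_params(n); K=p["intrinsics"]
    if "rvec" in p: return K,cv2.Rodrigues(p["rvec"])[0],p["tvec"]
    q=s["ee_rot"]; T=np.eye(4); T[:3,:3]=R.from_quat(np.roll(q,-1)).as_matrix(); T[:3,3]=s["position"]
    C=np.linalg.inv(T@p["hand_eye"]); return K,C[:3,:3],C[:3,3]
def proj(c,P):
    K,r,t=c; q=(np.atleast_2d(P)@r.T+t)@K.T; return q[:,:2]/q[:,2:]
def hit(c,uv,z):
    K,r,t=c; o=-r.T@t; d=np.linalg.solve(K,[uv[0],uv[1],1])@r; return o+d*(z-o[2])/d[2]
def place(p,pts):  # pose x,y,yaw (m,rad); pts mm
    pts=np.atleast_2d(pts)/1000.; c,s=np.cos(p[2]),np.sin(p[2])
    return np.c_[p[0]+c*pts[:,0]-s*pts[:,1],p[1]+s*pts[:,0]+c*pts[:,1],pts[:,2]]
def fit(c,pts,uv,x0):
    r=least_squares(lambda p:(proj(c,place(p,pts))-uv).ravel(),x0); return r.x, r.fun.reshape(-1,2).round(1)
def inmould(M,P):
    c,s=np.cos(M[2]),np.sin(M[2]); d=np.asarray(P)[:2]-M[:2]; return 1000*np.array([c*d[0]+s*d[1],-s*d[0]+c*d[1]])
E
python3 - <<'E'
from h import *
c=cam("top"); f=lambda a:np.array(a,float)/4.2+[295,148]
M,e=fit(c,[(-145,75,16),(-145,-125,16),(150,-125,16),(48,26,43),(48,-26,43)],f([(72,463),(358,548),(478,130),(222,197),(302,222)]),[.45,0,0])
print("mould",M.round(4),e)
S,e=fit(c,[(45,35,30),(45,-35,30),(-45,-35,30),(-45,35,30)],f([(255,340),(352,375),(308,500),(207,465)]),[.45,0,0])
print("slide",S.round(4),e,"in mould",inmould(M,S),np.degrees(S[2]-M[2]))
pv=inmould(M,hit(c,f([178,198]),.058)); po=inmould(M,hit(c,f([72,290]),.08)); print(pv,po)
d=po-np.array([35.5,55]);print("keeper ang",np.arctan2(-d[0],-d[1]), np.hypot(*d))
print(readout.get_state()["clock"])
E
```

```text
mould [ 0.5853 -0.0584 -0.3214] [[-0.9 -0.2]
 [ 0.9  0.2]
 [ 0.4 -0.1]
 [ 0.3  0.5]
 [-0.7 -0.3]]
slide [ 0.4928 -0.0812 -0.3852] [[-0.4 -0.5]
 [ 0.5 -0.2]
 [ 0.   0.6]
 [-0.1  0.1]] in mould [-80.57208876 -50.81498721] -3.6564055668561557
[36.40429174 53.72436457] [-46.39702398 100.14151964]
keeper ang 2.074559252422273 93.51405954789549
0.1
```

```bash
cat >> h.py <<'E'
def go(M,mx,my,z,yaw=0.):
    s=readout.get_state(); Rt=R.from_quat(np.roll(s["ee_rot"],-1)); P=place(M,[mx,my,z])[0]
    G=R.from_euler('z',M[2]+yaw)*R.from_euler('x',np.pi)
    print("clock %.2f"%s["clock"],"at",inmould(M,s["position"]).round(1),(1000*s["position"][2]).round(1),
     "turn/6deg",(np.degrees((Rt.inv()*G).as_rotvec())/6).round(2),"shift now",(1000*Rt.inv().apply(P-s["position"])).round(1),
     "shift after turn",(1000*G.inv().apply(P-s["position"])).round(1),"F",s["contact_force"].round(1),"w",round(s["width"],4))
E
python3 -m handwheel '[[[0,0,0],[0,0,1],-1],[[0,0,0],[0,0,1],-1],[[0,0,0],[0,0,1],0],[[0,0,0],[0,0,1],0.5],[[0,0,0],[0,0,1],0.5],[[0,0,0],[0,0,1],0.5],[[0,0,0],[0,0,0.25],0.5],[[0,0,0],[0,0,0],0.5]]' 40
python3 -c "
from h import *
go([.5853,-.0584,-.3214],-40,-20,230)"
```

```text
clock: 1.1
position: [0.1884, -0.5432, 0.2311]
ee_rot: [-0.0, 0.987, -0.159, -0.0]
contact_force: [0.5, 0.2, -0.0]
width: 0.0209
gripper_force: 0.0
clock 1.10 at [-223.5 -585.3] 231.1 turn/6deg [-0.    0.    0.02] shift now [ 184.5 -565.     1.2] shift after turn [ 183.5 -565.3    1.1] F [ 0.5  0.2 -0. ] w 0.0209
```

```bash
python3 -m handwheel '[[[10,-30,0],[0,0,0],0.5],[[15,-47,0],[0,0,0],0.5],[[15,-47,0],[0,0,0],0.5],[[15,-47,0],[0,0,0],0.5],[[15,-47,0],[0,0,0],0.5],[[15,-47,0],[0,0,0],0.5],[[15,-47,0],[0,0,0],0.5],[[15,-47,0],[0,0,0],0.5],[[15,-47,0],[0,0,0],0.5],[[15,-47,0],[0,0,0],0.5],[[15,-47,0],[0,0,0],0.5],[[15,-47,0],[0,0,0],0.5],[[10,-18,0],[0,0,0],0.5],[[0,0,0],[0,0,0],0.5],[[0,0,0],[0,0,0],0.5]]'
python3 -c "
from h import *
go([.5853,-.0584,-.3214],-40,-20,230)
s=readout.get_state();np.save('s1.npy',s,allow_pickle=True);cv2.imwrite('pics/w1.png',vision.get_image('wrist'))"
```

```text
clock: 2.98
position: [0.5412, -0.0666, 0.2311]
ee_rot: [0.001, 0.987, -0.16, -0.001]
contact_force: [-1.0, 0.3, 0.1]
width: 0.0211
gripper_force: 0.0
clock 2.98 at [-39.3 -21.7] 231.1 turn/6deg [0.01 0.01 0.  ] shift now [-0.7 -1.7  1.1] shift after turn [-0.7 -1.7  1.1] F [-1.   0.3  0.1] w 0.0211
```

View pics/w1.png

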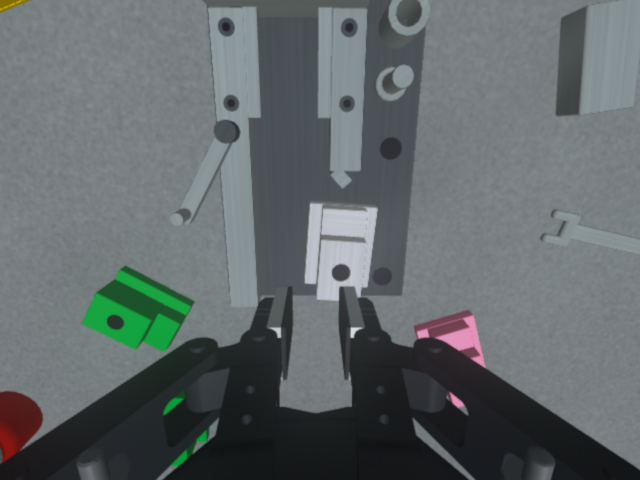

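The wrist view shows the lip fronts at (260,118) and (318,118), the fence rear at (231,306) and (258,306), and the plate corner at (401,295). The slide's foot is at (310,203), (377,208) and (306,284), the keeper pivot at (227,131) and its post at (180,218).

```bash
python3 - <<'E'
from h import *
s=np.load('s1.npy',allow_pickle=True).item(); c=cam("wrist",s)
M,e=fit(c,[(48,26,43),(48,-26,43),(-145,67,43),(-145,37.5,43),(-145,-125,16),(0,-67,43)],np.array([(260,118),(318,118),(231,306),(258,306),(401,295),(360,171.)]),[.585,-.058,-.32])
print(M.round(4),e)
S,e=fit(c,[(45,35,30),(45,-35,30),(-45,35,30),(-45,22,66)],np.array([(310,203),(377,208),(306,284),(318,300.)]),[.49,-.08,-.38])
print(S.round(4),e,inmould(M,S),np.degrees(S[2]-M[2]))
po=inmould(M,hit(c,[180,218],.08)); pv=inmould(M,hit(c,[227,131],.058));d=po-[35.5,55];print(pv,po,np.arctan2(-d[0],-d[1]),np.hypot(*d))
E
```

```text
[ 0.5881 -0.0559 -0.3249] [[ 0.4 -0.9]
 [-0.5 -0.7]
 [-0.7  0.8]
 [-0.4  0.9]
 [ 1.1  0.9]
 [ 0.2 -0.1]]
[ 0.495  -0.0786 -0.3759] [[-0.3  0.5]
 [ 1.1 -0.8]
 [-0.4  0.2]
 [-0.3  0.2]] [-81.02666485 -51.23786819] -2.9256917985776987
[35.79641948 53.56943023] [-37.52915683  94.97190149] 2.0715963114670557 83.25269158364178
```

```bash
python3 -m handwheel '[[[-22,47,0],[0,0,0],1],[[-22,47,0],[0,0,0],1],[[0,0,40],[0,0,0],1],[[0,0,50],[0,0,0],1],[[0,0,50],[0,0,0],1],[[0,0,40],[0,0,0],1],[[0,0,20],[0,0,0],1],[[0,0,0],[0,0,0],1],[[0,0,0],[0,0,0],1]]'
python3 -c "
from h import *
go([.587,-.057,-.3235],-84,-115,22)
cv2.imwrite('pics/w2.png',vision.get_image('wrist'))"
```

```text
clock: 4.15
position: [0.4711, -0.1417, 0.0323]
ee_rot: [0.0, 0.987, -0.16, 0.001]
contact_force: [0.4, -0.1, 0.0]
width: 0.0003
gripper_force: 0.0
clock 4.15 at [ -83.  -117.2] 32.3 turn/6deg [ 0.   -0.02  0.02] shift now [-1.1 -2.2 10.3] shift after turn [-1.  -2.2 10.3] F [ 0.4 -0.1  0. ] w 0.0003
```

View pics/w2.png

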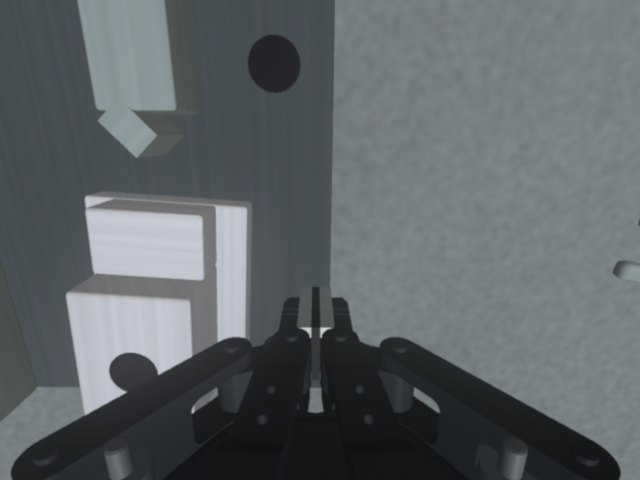

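The crop shows that the closed linkage bulges sideways and could catch the body's upper edge. I'll raise, turn the tool 90° and push with the narrow flat side of the fingers.

```bash
python3 -m handwheel '[[[0,0,-40],[0,0,0],1],[[0,0,-30],[0,0,-1],1],[[0,0,0],[0,0,-1],1],[[0,0,0],[0,0,-1],1],[[0,0,0],[0,0,-1],1],[[0,0,0],[0,0,-1],1],[[0,0,0],[0,0,-1],1],[[0,0,0],[0,0,-1],1],[[0,0,0],[0,0,-1],1],[[0,0,0],[0,0,-1],1],[[0,0,0],[0,0,-1],1],[[0,0,0],[0,0,-1],1],[[0,0,0],[0,0,-1],1],[[0,0,0],[0,0,-1],1],[[0,0,0],[0,0,-1],1],[[0,0,0],[0,0,-1],1],[[0,0,40],[0,0,0],1],[[0,0,30],[0,0,0],1],[[0,0,10],[0,0,0],1],[[0,0,0],[0,0,0],1]]'
python3 -c "
from h import *
go([.587,-.057,-.3235],-84,-46,22,np.pi/2)"
```

```text
clock: 6.7
position: [0.471, -0.141, 0.0218]
ee_rot: [0.0, 0.811, 0.585, 0.0]
contact_force: [-0.5, -0.6, 0.7]
width: 0.0002
gripper_force: 0.0
clock 6.70 at [ -83.3 -116.5] 21.8 turn/6deg [0.01 0.   0.03] shift now [70.5 -0.5 -0.2] shift after turn [70.5 -0.7 -0.2] F [-0.5 -0.6  0.7] w 0.0002
```

```bash
python3 -m handwheel '[[[6,0,0],[0,0,0],1],[[6,0,0],[0,0,0],1],[[5,0,0],[0,0,0],1],[[5,0,0],[0,0,0],1],[[5,0,0],[0,0,0],1],[[5,0,0],[0,0,0],1],[[5,0,0],[0,0,0],1],[[5,0,0],[0,0,0],1],[[5,0,0],[0,0,0],1],[[5,0,0],[0,0,0],1],[[5,0,0],[0,0,0],1],[[4,0,0],[0,0,0],1],[[0,0,0],[0,0,0],1]]'
python3 -c "
from h import *
go([.587,-.057,-.3235],-84,-46,22,np.pi/2)
cv2.imwrite('pics/w3.png',vision.get_image('wrist'))"
```

```text
clock: 8.32
position: [0.4902, -0.0824, 0.0213]
ee_rot: [-0.0, 0.811, 0.585, 0.0]
contact_force: [-0.5, -1.6, 1.1]
width: 0.0001
gripper_force: 1.2
clock 8.32 at [-83.7 -54.9] 21.3 turn/6deg [ 0.   -0.    0.03] shift now [ 8.9 -0.2 -0.7] shift after turn [ 8.9 -0.3 -0.7] F [-0.5 -1.6  1.1] w 0.0001
```

View pics/w3.png

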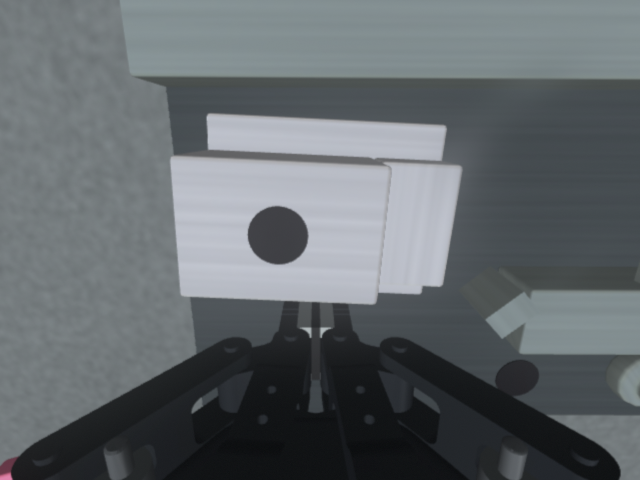

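The slide is moving cleanly: its foot edge is at row 114–125 and the fence foot is near row 78, leaving about 10 mm. I continue gently.

```bash
python3 -m handwheel '[[[4,0,0],[0,0,0],1],[[3,0,0],[0,0,0],1],[[2,0,0],[0,0,0],1],[[0,0,0],[0,0,0],1]]'
python3 -m handwheel '[[[1,0,0],[0,0,0],1],[[0,0,0],[0,0,0],1]]'
python3 -m handwheel '[[[1,0,0],[0,0,0],1],[[0,0,0],[0,0,0],1]]'
python3 -m handwheel '[[[1,0,0],[0,0,0],1],[[0,0,0],[0,0,0],1]]'
```

```text
clock: 8.88
position: [0.4926, -0.0739, 0.0212]
ee_rot: [-0.0, 0.811, 0.585, 0.0]
contact_force: [-1.5, -2.5, 2.1]
width: -0.0001
gripper_force: 1.4
clock: 9.12
position: [0.4929, -0.0733, 0.0212]
ee_rot: [-0.0, 0.811, 0.585, -0.0]
contact_force: [-1.3, -3.3, 1.9]
width: 0.0
gripper_force: 1.7
clock: 9.38
position: [0.4933, -0.0724, 0.0212]
ee_rot: [-0.0, 0.811, 0.585, -0.0]
contact_force: [-1.4, -3.4, 1.1]
width: -0.0002
gripper_force: 1.9
clock: 9.62
position: [0.4942, -0.0721, 0.0213]
ee_rot: [0.001, 0.811, 0.585, 0.0]
contact_force: [-1.1, -5.5, -0.0]
width: -0.0003
gripper_force: 2.6
```

```bash
python3 -m handwheel '[[[1,0,0],[0,0,0],1],[[1,0,0],[0,0,0],1],[[0,0,0],[0,0,0],1]]'
python3 -m handwheel '[[[1,0,0],[0,0,0],1],[[1,0,0],[0,0,0],1],[[0,0,0],[0,0,0],1]]'
python3 -c "
from h import *
go([.587,-.057,-.3235],-84,-46,22,np.pi/2)
cv2.imwrite('pics/w4.png',vision.get_image('wrist'))"
```

```text
clock: 10.0
position: [0.4961, -0.0716, 0.0214]
ee_rot: [0.003, 0.811, 0.586, 0.0]
contact_force: [0.3, -9.2, -2.5]
width: -0.0002
gripper_force: 4.4
clock: 10.38
position: [0.4961, -0.0715, 0.0214]
ee_rot: [0.003, 0.81, 0.586, -0.001]
contact_force: [-1.3, -16.3, -1.2]
width: -0.0001
gripper_force: 7.9
clock 10.38 at [-81.5 -42.7] 21.4 turn/6deg [0.04 0.06 0.06] shift now [-3.3 -2.5 -0.6] shift after turn [-3.3 -2.5 -0.6] F [ -1.3 -16.3  -1.2] w -0.0001
```

View pics/w4.png

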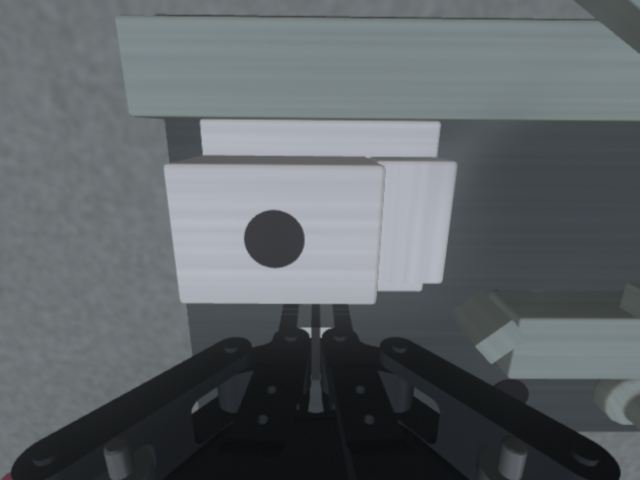

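The slide lies flush along the fence, with its foot edge at row 120 parallel to the wall at row 118. Now I'll go round to the rear.

```bash
python3 -m handwheel '[[[-10,0,0],[0,0,0],1],[[-5,0,-30],[0,0,0],1],[[0,0,-45],[0,0,1],1],[[0,0,0],[0,0,1],1],[[0,0,0],[0,0,1],1],[[0,0,0],[0,0,1],1],[[0,0,0],[0,0,1],1],[[0,0,0],[0,0,1],1],[[0,0,0],[0,0,1],1],[[0,0,0],[0,0,1],1],[[0,0,0],[0,0,1],1],[[0,0,0],[0,0,1],1],[[0,0,0],[0,0,1],1],[[0,0,0],[0,0,1],1],[[0,0,0],[0,0,1],1],[[0,0,0],[0,0,1],1],[[0,0,0],[0,0,1],1],[[-33,-20,0],[0,0,0],1],[[-33,-25,0],[0,0,0],1],[[0,0,0],[0,0,0],1]]'
python3 -c "
from h import *
go([.587,-.057,-.3235],-152,0,22)"
```

```text
clock: 12.92
position: [0.4387, -0.0156, 0.0958]
ee_rot: [-0.001, 0.987, -0.159, -0.002]
contact_force: [0.5, -1.1, 0.4]
width: 0.0002
gripper_force: 0.0
clock 12.93 at [-153.8   -7.9] 95.8 turn/6deg [-0.02  0.04  0.04] shift now [ 2.1 -7.8 73.8] shift after turn [ 1.8 -7.9 73.8] F [ 0.5 -1.1  0.4] w 0.0002
```

```bash
python3 -m handwheel '[[[2,-8,30],[0,0,0],1],[[0,0,40],[0,0,0],1],[[0,0,2],[0,0,0],1],[[5,0,0],[0,0,0],1],[[5,0,0],[0,0,0],1],[[5,0,0],[0,0,0],1],[[5,0,0],[0,0,0],1],[[5,0,0],[0,0,0],1],[[5,0,0],[0,0,0],1],[[0,0,0],[0,0,0],1]]'
python3 -c "
from h import *
go([.587,-.057,-.3235],34,0,24)"
```

```text
clock: 14.18
position: [0.4754, -0.0212, 0.0245]
ee_rot: [0.0, 0.987, -0.16, 0.001]
contact_force: [-3.0, 0.5, 1.2]
width: -0.0
gripper_force: 0.0
clock 14.18 at [-117.2   -1.5] 24.5 turn/6deg [ 0.   -0.01  0.03] shift now [151.2  -1.1   0.6] shift after turn [151.2  -1.5   0.5] F [-3.   0.5  1.2] w -0.0
```

Light contact (3 N). I continue to the mouth and check the force as I go.

```bash
python3 -m handwheel '[[[5,0,0],[0,0,0],1],[[6,0,0],[0,0,0],1],[[6,0,0],[0,0,0],1],[[6,0,0],[0,0,0],1],[[6,0,0],[0,0,0],1],[[6,0,0],[0,0,0],1],[[6,0,0],[0,0,0],1],[[6,0,0],[0,0,0],1],[[0,0,0],[0,0,0],1]]'
python3 -m handwheel '[[[6,0,0],[0,0,0],1],[[6,0,0],[0,0,0],1],[[6,0,0],[0,0,0],1],[[0,0,0],[0,0,0],1]]'
python3 -c "
from h import *
go([.587,-.057,-.3235],34,0,24)
cv2.imwrite('pics/w5.png',vision.get_image('wrist'))"
```

```text
clock: 15.3
position: [0.5203, -0.036, 0.0244]
ee_rot: [0.0, 0.987, -0.16, 0.001]
contact_force: [-2.4, -0.4, 1.1]
width: 0.0005
gripper_force: 0.0
clock: 15.8
position: [0.5371, -0.0416, 0.0244]
ee_rot: [0.0, 0.987, -0.16, 0.001]
contact_force: [-1.8, -0.0, 1.2]
width: 0.0
gripper_force: 0.0
clock 15.80 at [-52.2  -1.2] 24.4 turn/6deg [-0.   -0.01  0.03] shift now [86.2 -1.   0.5] shift after turn [86.2 -1.2  0.4] F [-1.8 -0.   1.2] w 0.0
```

View pics/w5.png

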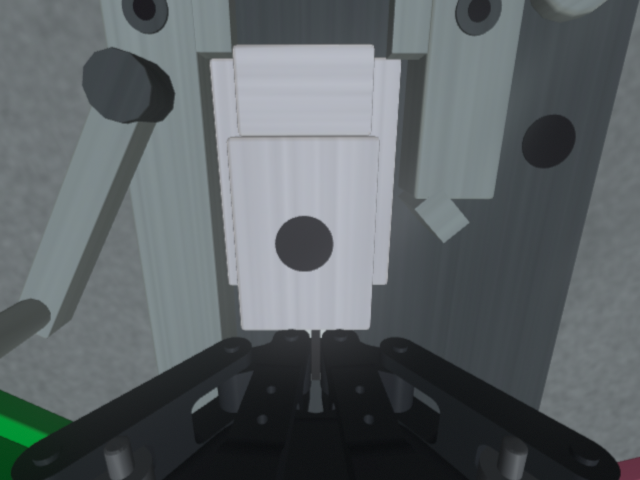

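The slide is straight, its nose at the lips (left foot edge at column 212, right at 400, centred between the lips). I'll back off slightly and raise the tip 10 mm for clearance from the keeper hub, then continue.

```bash
python3 -m handwheel '[[[-4,0,0],[0,0,0],1],[[0,3,-10],[0,0,0],1],[[4,0,0],[0,0,0],1],[[5,0,0],[0,0,0],1],[[6,0,0],[0,0,0],1],[[6,0,0],[0,0,0],1],[[6,0,0],[0,0,0],1],[[6,0,0],[0,0,0],1],[[6,0,0],[0,0,0],1],[[0,0,0],[0,0,0],1]]'
python3 -m handwheel '[[[6,0,0],[0,0,0],1],[[6,0,0],[0,0,0],1],[[6,0,0],[0,0,0],1],[[6,0,0],[0,0,0],1],[[0,0,0],[0,0,0],1]]'
python3 -m handwheel '[[[6,0,0],[0,0,0],1],[[6,0,0],[0,0,0],1],[[4,0,0],[0,0,0],1],[[0,0,0],[0,0,0],1]]'
python3 -c "
from h import *
go([.587,-.057,-.3235],34,0,24)"
```

```text
clock: 17.1
position: [0.568, -0.0552, 0.034]
ee_rot: [-0.0, 0.987, -0.16, -0.001]
contact_force: [-2.2, 0.2, 0.2]
width: 0.0002
gripper_force: 1.5
clock: 17.73
position: [0.5931, -0.0634, 0.0344]
ee_rot: [0.0, 0.987, -0.16, 0.001]
contact_force: [-0.1, -1.0, -1.0]
width: 0.0003
gripper_force: 0.0
clock: 18.23
position: [0.607, -0.068, 0.0344]
ee_rot: [0.0, 0.987, -0.16, 0.0]
contact_force: [-2.4, 0.7, 1.3]
width: -0.0
gripper_force: 1.3
clock 18.23 at [22.5 -4.1] 34.4 turn/6deg [ 0.   -0.01  0.03] shift now [11.5 -4.1 10.4] shift after turn [11.5 -4.1 10.4] F [-2.4  0.7  1.3] w -0.0
```

```bash
python3 -m handwheel '[[[4,0,0],[0,0,0],1],[[3,0,0],[0,0,0],1],[[0,0,0],[0,0,0],1]]'
python3 -m handwheel '[[[2,0,0],[0,0,0],1],[[0,0,0],[0,0,0],1]]'
python3 -m handwheel '[[[2,0,0],[0,0,0],1],[[0,0,0],[0,0,0],1]]'
python3 -m handwheel '[[[1,0,0],[0,0,0],1],[[0,0,0],[0,0,0],1]]'
```

```text
clock: 18.6
position: [0.6134, -0.0702, 0.0344]
ee_rot: [0.0, 0.987, -0.16, 0.0]
contact_force: [-3.3, 0.7, 2.5]
width: -0.0
gripper_force: 1.8
clock: 18.85
position: [0.6148, -0.0706, 0.0344]
ee_rot: [0.0, 0.987, -0.16, -0.0]
contact_force: [-4.8, 1.6, 3.6]
width: 0.0003
gripper_force: 2.4
clock: 19.1
position: [0.6169, -0.0713, 0.0343]
ee_rot: [0.0, 0.987, -0.16, -0.0]
contact_force: [-4.9, 1.8, 3.1]
width: 0.0003
gripper_force: 2.3
clock: 19.35
position: [0.6176, -0.0716, 0.0343]
ee_rot: [0.0, 0.987, -0.16, -0.0]
contact_force: [-4.8, 1.1, 3.4]
width: -0.0001
gripper_force: 2.5
```

```bash
for i in 1; do :; done; python3 -m handwheel '[[[1,0,0],[0,0,0],1],[[0,0,0],[0,0,0],1]]'
python3 -m handwheel '[[[1,0,0],[0,0,0],1],[[0,0,0],[0,0,0],1]]'
python3 -m handwheel '[[[1,0,0],[0,0,0],1],[[0,0,0],[0,0,0],1]]'
python3 -c "
from h import *
go([.587,-.057,-.3235],34,0,24)
cv2.imwrite('pics/w6.png',vision.get_image('wrist'))"
```

```text
clock: 19.6
position: [0.6183, -0.0718, 0.0343]
ee_rot: [-0.0, 0.987, -0.16, -0.001]
contact_force: [-5.3, 2.1, 4.7]
width: 0.0001
gripper_force: 2.8
clock: 19.85
position: [0.6183, -0.0718, 0.0343]
ee_rot: [-0.0, 0.987, -0.16, -0.002]
contact_force: [-7.3, 1.5, 5.8]
width: -0.0001
gripper_force: 3.8
clock: 20.1
position: [0.6183, -0.0718, 0.0343]
ee_rot: [-0.0, 0.987, -0.16, -0.003]
contact_force: [-8.5, 3.3, 7.2]
width: -0.0002
gripper_force: 4.7
clock 20.10 at [34.4 -4.1] 34.3 turn/6deg [0.   0.05 0.03] shift now [-0.3 -4.1 10.3] shift after turn [-0.4 -4.1 10.3] F [-8.5  3.3  7.2] w -0.0002
```

View pics/w6.png

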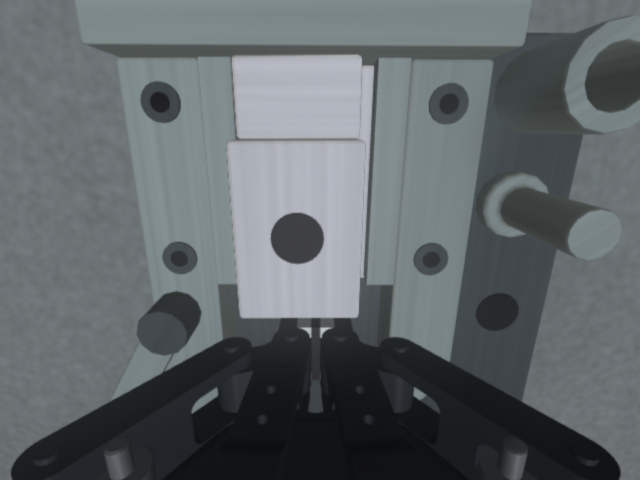

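```bash
python3 -m handwheel '[[[2,0,0],[0,0,0],1],[[2,0,0],[0,0,0],1],[[0,0,0],[0,0,0],1]]'
python3 -m handwheel '[[[2,0,0],[0,0,0],1],[[2,0,0],[0,0,0],1],[[0,0,0],[0,0,0],1],[[0,0,0],[0,0,0],1]]'
```

```text
clock: 20.52
position: [0.6182, -0.0717, 0.0343]
ee_rot: [-0.001, 0.987, -0.16, -0.007]
contact_force: [-16.2, 5.5, 12.0]
width: -0.0005
gripper_force: 8.5
clock: 21.02
position: [0.618, -0.0717, 0.0343]
ee_rot: [-0.001, 0.987, -0.16, -0.011]
contact_force: [-22.8, 7.6, 19.6]
width: 0.0002
gripper_force: 12.3
```

Hard stop: force rises to 23 N with no motion, TCP x = 34.4, as expected for home. I'll release, retreat and turn, ready for the keeper.

```bash
python3 -m handwheel '[[[-10,0,0],[0,0,0],1],[[-10,0,0],[0,0,0],1],[[-10,0,0],[0,0,0],1],[[0,0,-40],[0,0,0],1],[[0,0,-50],[0,0,0],1],[[0,0,0],[0,0,-1],1],[[0,0,0],[0,0,-1],1],[[0,0,0],[0,0,-1],1],[[0,0,0],[0,0,-1],1],[[0,0,0],[0,0,-1],1],[[0,0,0],[0,0,-1],1],[[0,0,0],[0,0,-1],1],[[0,0,0],[0,0,-1],1],[[0,0,0],[0,0,-1],1],[[0,0,0],[0,0,-1],1],[[0,0,0],[0,0,-0.2],1],[[0,0,0],[0,0,0],1]]'
python3 -c "
from h import *
go([.587,-.057,-.3235],-26.6,120.6,62,np.radians(61.4))"
```

```text
clock: 23.15
position: [0.6002, -0.0658, 0.1243]
ee_rot: [0.0, 0.931, 0.364, 0.0]
contact_force: [-0.3, 0.1, -0.7]
width: -0.0
gripper_force: 0.0
clock 23.15 at [15.3 -4.1] 124.3 turn/6deg [ 0.01 -0.   -0.02] shift now [ 89.2 -96.7  62.3] shift after turn [ 89.5 -96.5  62.3] F [-0.3  0.1 -0.7] w -0.0
```

```bash
python3 -m handwheel '[[[30,-32,0],[0,0,0],1],[[30,-32,0],[0,0,0],1],[[29,-33,0],[0,0,0],1],[[0,0,0],[0,0,0],1],[[0,0,30],[0,0,0],1],[[0,0,25],[0,0,0],1],[[0,0,7],[0,0,0],1],[[0,0,0],[0,0,0],1]]'
python3 -c "
from h import *
go([.587,-.057,-.3235],-26.6,120.6,62,np.radians(61.4))
s=readout.get_state();c=cam('top');print(proj(c,s['position']))
a=vision.get_image('top')[148:288,295:420]
cv2.imwrite('pics/top2.png',cv2.resize(a,None,fx=4.2,fy=4.2,interpolation=cv2.INTER_CUBIC))"
```

```text
clock: 24.15
position: [0.5995, 0.0653, 0.0622]
ee_rot: [0.0, 0.931, 0.365, -0.0]
contact_force: [0.1, 0.6, -0.1]
width: -0.0003
gripper_force: 0.0
clock 24.15 at [-27.1 119.9] 62.2 turn/6deg [ 0.    0.   -0.02] shift now [0.8 0.1 0.2] shift after turn [0.8 0.1 0.2] F [ 0.1  0.6 -0.1] w -0.0003
[[306.95021587 209.09771487]]
```

View pics/top2.png

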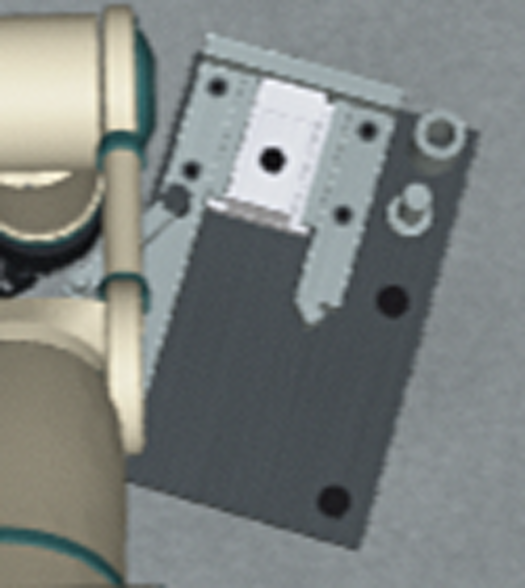

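The slide is home against the stop (nose at about (295,85) in the crop). I've used up my 10 views, so the rest goes by force and numbers. Now the keeper: close the gap, then swing.

```bash
python3 -m handwheel '[[[-5,0,0],[0,0,0],1],[[-5,0,0],[0,0,0],1],[[-9,-1,0],[0,0,-1],1],[[-9,-1,0],[0,0,-1],1],[[0,0,0],[0,0,0],1]]'
python3 -m handwheel '[[[-9,-1.3,0],[0,0,-1],1],[[-9,-1.3,0],[0,0,-1],1],[[-9,-1.3,0],[0,0,-1],1],[[-9,-1.3,0],[0,0,-1],1],[[0,0,0],[0,0,0],1]]'
python3 -c "
from h import *
s=readout.get_state();M=[.587,-.057,-.3235]
go(M,0,0,62)
d=inmould(M,s['position'])-[35.5,55];print(np.hypot(*d),np.degrees(np.arctan2(-d[0],-d[1])))"
```

```text
clock: 24.82
position: [0.5775, 0.0472, 0.0628]
ee_rot: [0.0, 0.888, 0.46, 0.0]
contact_force: [-0.3, 1.0, 0.1]
width: 0.0004
gripper_force: 0.0
clock: 25.45
position: [0.5577, 0.0176, 0.0626]
ee_rot: [0.0, 0.774, 0.634, 0.0]
contact_force: [-0.6, -0.2, -0.2]
width: 0.0001
gripper_force: 0.0
clock 25.45 at [-51.5  61.4] 62.6 turn/6deg [ 0.  -0.  16.2] shift now [-67.3  43.5   0.6] shift after turn [51.5 61.4  0.6] F [-0.6 -0.2 -0.2] w 0.0001
87.25294313808143 94.18690081667913
```

```bash
python3 -m handwheel '[[[-9,-1.3,0],[0,0,-1],1],[[-9,-1.3,0],[0,0,-1],1],[[-9,-1.3,0],[0,0,-1],1],[[-9,-1.3,0],[0,0,-1],1],[[-9,-1.3,0],[0,0,-1],1],[[-9,-1.3,0],[0,0,-1],1],[[0,0,0],[0,0,0],1]]'
python3 -m handwheel '[[[-9,-1.3,0],[0,0,-1],1],[[-9,-1.3,0],[0,0,-1],1],[[-9,-1.3,0],[0,0,-1],1],[[-9,-1.3,0],[0,0,-1],1],[[-9,-1.3,0],[0,0,-1],1],[[0,0,0],[0,0,0],1]]'
python3 -c "
from h import *
s=readout.get_state();M=[.587,-.057,-.3235]
go(M,18.5,-31,62,np.pi)
d=inmould(M,s['position'])-[35.5,55];print(np.hypot(*d),np.degrees(np.arctan2(-d[0],-d[1])))"
```

```text
clock: 26.32
position: [0.5539, -0.0358, 0.0623]
ee_rot: [0.0, 0.54, 0.841, 0.0]
contact_force: [0.4, 0.5, -0.8]
width: 0.0
gripper_force: 0.0
clock: 27.08
position: [0.5755, -0.0751, 0.0622]
ee_rot: [0.0, 0.304, 0.953, 0.0]
contact_force: [-0.6, 0.7, -0.4]
width: 0.0001
gripper_force: 0.0
clock 27.07 at [ -5.2 -20.8] 62.2 turn/6deg [ 0.    0.   -2.81] shift now [-25.6  -2.9   0.3] shift after turn [-23.7 -10.2   0.2] F [-0.6  0.7 -0.4] w 0.0001
85.99125813927016 28.214123937894758
```

```bash
python3 -m handwheel '[[[-9,-1.3,0],[0,0,-1],1],[[-8,-1,0],[0,0,-1],1],[[0,0,0],[0,0,0],1]]'
python3 -m handwheel '[[[-4,-1,0],[0,0,-0.4],1],[[-3,0,0],[0,0,-0.4],1],[[0,0,0],[0,0,0],1]]'
python3 -m handwheel '[[[-2,0,0],[0,0,0],1],[[0,0,0],[0,0,0],1]]'
python3 -c "
from h import *
s=readout.get_state();M=[.587,-.057,-.3235]
go(M,18.5,-31,62,np.pi)"
```

```text
clock: 27.45
position: [0.5883, -0.0859, 0.0622]
ee_rot: [0.0, 0.203, 0.979, 0.0]
contact_force: [-0.3, -0.9, 0.4]
width: -0.0003
gripper_force: 0.0
clock: 27.82
position: [0.594, -0.0892, 0.0623]
ee_rot: [-0.0, 0.161, 0.987, 0.0]
contact_force: [0.4, -0.7, -0.5]
width: 0.0001
gripper_force: 0.0
clock: 28.08
position: [0.596, -0.0901, 0.0623]
ee_rot: [-0.0, 0.16, 0.987, 0.0]
contact_force: [0.4, 0.5, -0.5]
width: 0.0001
gripper_force: 0.2
clock 28.07 at [ 19.1 -28.6] 62.3 turn/6deg [ 0.   -0.    0.02] shift now [ 0.6 -2.4  0.3] shift after turn [ 0.6 -2.4  0.3] F [ 0.4  0.5 -0.5] w 0.0001
```

```bash
python3 -m handwheel '[[[-2,0,0],[0,0,0],1],[[0,0,0],[0,0,0],1]]'
python3 -m handwheel '[[[-2,0,0],[0,0,0],1],[[0,0,0],[0,0,0],1]]'
python3 -m handwheel '[[[-1,0,0],[0,0,0],1],[[0,0,0],[0,0,0],1]]'
python3 -m handwheel '[[[-1,0,0],[0,0,0],1],[[0,0,0],[0,0,0],1]]'
```

```text
clock: 28.32
position: [0.5962, -0.0903, 0.0621]
ee_rot: [-0.002, 0.16, 0.987, 0.0]
contact_force: [-4.4, 2.1, 2.9]
width: -0.0001
gripper_force: 2.7
clock: 28.58
position: [0.5962, -0.0903, 0.0621]
ee_rot: [-0.004, 0.16, 0.987, 0.001]
contact_force: [-7.7, 2.9, 6.5]
width: -0.0001
gripper_force: 4.3
clock: 28.82
position: [0.5963, -0.0903, 0.0621]
ee_rot: [-0.005, 0.16, 0.987, 0.001]
contact_force: [-10.0, 2.8, 7.6]
width: 0.0
gripper_force: 5.2
clock: 29.08
position: [0.5963, -0.0903, 0.062]
ee_rot: [-0.006, 0.16, 0.987, 0.001]
contact_force: [-11.3, 3.7, 8.6]
width: -0.0001
gripper_force: 6.0
```

Hard stop with the post at mould x ≈ 36, so the keeper is closed. I'll retreat clear and verify numerically.

```bash
python3 -m handwheel '[[[8,0,0],[0,0,0],1],[[10,0,0],[0,0,0],1],[[10,0,0],[0,0,0],1],[[0,0,-40],[0,0,0],1],[[0,0,-60],[0,0,0],1],[[60,0,-60],[0,0,0],1],[[60,0,-20],[0,0,0],1],[[60,0,0],[0,0,0],1],[[0,0,0],[0,0,0],1]]'
python3 - <<'E'
from h import *
go([.587,-.057,-.3235],0,0,62)
s=readout.get_state(); I=vision.get_image("wrist"); W=vision.get_image("top"); cv2.imwrite("pics/fin.png",I); cv2.imwrite("pics/fint.png",W)
for n,c,im,M in (("wrist",cam("wrist",s),I,[.5881,-.0559,-.3249]),("top",cam("top"),W,[.5853,-.0584,-.3214])):
    g=cv2.cvtColor(im,cv2.COLOR_BGR2GRAY); print(n)
    for y in (10,0,-12):   # scan along x across bar top, z=58
        xs=np.arange(10,62,3); uv=proj(c,place(M,np.c_[xs,0*xs+y,0*xs+58])).round().astype(int)
        print(y,[(int(x),int(g[v,u]) if 0<=u<640 and 0<=v<480 else -1) for x,(u,v) in zip(xs,uv)])
E
```

```text
clock: 30.2
position: [0.4151, -0.0303, 0.2263]
ee_rot: [-0.001, 0.159, 0.987, 0.0]
contact_force: [0.7, 0.2, -0.6]
width: 0.0001
gripper_force: 0.0
clock 30.20 at [-171.5  -29.3] 226.3 turn/6deg [  0.03  -0.   -29.97] shift now [-171.9   28.7  164. ] shift after turn [171.5 -29.3 164.3] F [ 0.7  0.2 -0.6] w 0.0001
wrist
10 [(10, 31), (13, 30), (16, 30), (19, 29), (22, 30), (25, 29), (28, 29), (31, 29), (34, 28), (37, 28), (40, 28), (43, 28), (46, 28), (49, 28), (52, 29), (55, 28), (58, 28), (61, 29)]
0 [(10, 30), (13, 30), (16, 30), (19, 30), (22, 29), (25, 28), (28, 30), (31, 29), (34, 29), (37, 28), (40, 28), (43, 29), (46, 29), (49, 28), (52, 28), (55, 28), (58, 28), (61, 28)]
-12 [(10, 28), (13, 28), (16, 27), (19, 27), (22, 27), (25, 27), (28, 25), (31, 27), (34, 27), (37, 27), (40, 26), (43, 27), (46, 25), (49, 27), (52, 28), (55, 28), (58, 28), (61, 23)]
top
10 [(10, 77), (13, 77), (16, 77), (19, 75), (22, 76), (25, 92), (28, 137), (31, 166), (34, 165), (37, 170), (40, 172), (43, 140), (46, 158), (49, 223), (52, 228), (55, 227), (58, 227), (61, 225)]
0 [(10, 80), (13, 79), (16, 76), (19, 78), (22, 77), (25, 85), (28, 128), (31, 164), (34, 167), (37, 166), (40, 169), (43, 140), (46, 150), (49, 226), (52, 229), (55, 227), (58, 227), (61, 227)]
-12 [(10, 77), (13, 77), (16, 77), (19, 78), (22, 78), (25, 75), (28, 101), (31, 171), (34, 173), (37, 167), (40, 171), (43, 170), (46, 130), (49, 225), (52, 228), (55, 227), (58, 226), (61, 226)]
```

The top image shows the bar spanning x of about 28–43 right across the guideway. A gap of a few millimetres follows, then the slide from about x 46. The slide is home and the keeper closed, so I'm handing in.

```bash
python3 -c "
from rig import manip
print(manip.sign_off())"
```

```text
the job is handed in; nothing more can be done
None
```

The slide is home against the end stop and the keeper is closed across behind it. I pushed each to a hard stop, a top-camera check matched, and I handed in at about 30 s without touching anything else as far as I could tell.

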